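# Hang the sampling dipper in the notch of the sieve box rail

## Robot

A 6-joint arm with a two-finger parallel gripper is mounted at the origin on the work surface. World frame = base frame: x ahead of the robot, y to its left, z up, the work surface at z = 0. Lengths are in mm, angles in rad, forces in N, time in s.
With the tool pointing down it reaches from about 375 to 925 mm from the base axis. Payload 5.7 kg.
Tool frame: the origin (TCP) lies on the centre line of the jaws, within the pads' length; the fingertips stand 8 mm ahead of it and the grasp point (between the pads) lies 11 mm behind it; z points along the fingers, y is the line along which they close (so a half turn about z gives the same grasp; the last joint's range is limited). The gripper opens to 88 mm and grips with 3 to 60 N. Pads are 20 mm wide; open, the fingers measure 115 mm over their backs; the gripper's body (75 mm by 178 mm) begins 61 mm behind the grasp point.
Start: joints at [-1.234, 0.359, 1.51, -0, 1.272, -0.115], TCP at [261.932, -539.773, 230.623] pointing down, gripper open.
Joint ranges: [-2.97, 2.97], [-1.01, 2.36], [0.21, 2.38], [-0.96, 4.11], [0.2, 2.71], [-2.98, 2.98]. Speed limits (rad/s): [2.39, 2.39, 3.14, 3.14, 3.14, 3.14].

## Interface

Orientations are given as a unit quaternion [x, y, z, w].
In Python, from plant import robot gives the robot as it stands. The module is installed in compiled form; this text tells all that it offers.
- The arm moves only by the tool send_rows, never from a script. Its argument "steps" is a list of rows, each a list of 7 numbers: the shift along the tool's x, y, z in units of 300 mm (1.0 is 300 mm), then the turn, a rotation vector about the tool's x, y, z in units of pi/2 rad (1.0 is pi/2 rad), then the opening, from 0 (shut) to 1 (fully open). A call has 1 to 8 rows; each row is the pose to reach, as a shift and turn from the pose commanded when the call began, along the tool's axes at that moment; what a row does not reach only later rows make up. A row lasts 1/12 s, in which the tool goes at most 41.7 mm and 7.16 degrees, less where a joint would pass 70% of its speed; a pose out of reach is approached as far as the arm can. A call with a number of a shift or a turn outside -1 to 1 is refused whole. A call with a gripper value outside its range is refused whole. The fingers move at their own pace and stop on an object; "grip_force" is the grip in N (left out, the last holds). Time passes only in rows, so rows that repeat a pose let the fingers close. It gives the time, the measured TCP pose, the force, the opening and the grip force at its end, in the units of the state.
- robot.observe(): the state, without advancing time (a new reading comes with each control period).
- robot.snapshot(name): name is "scene" or "side" or "wrist"; returns a dict with "color" (384x512x3 uint8, blue, green, red), "z_map" (384x512 float32, mm along the optical axis (not along the pixel's ray), 0 where there is no reading), "fx", "fy", "cx", "cy" (pixels), "k1" (the pictures are not rectified: a ray, as slopes to the right and down, at radius r is drawn at 1 + k1 r^2 times it, then the intrinsics apply), "R" (3x3) and "t" (3): a world point X has camera coordinates R X + t; the wrist camera has in their place "mount" (4x4, takes a point from camera to tool coordinates, whose origin is the TCP and whose axes are the flange's). Camera axes: x right, y down, z forward; pixel columns grow to the right and rows downward; lengths in mm; the calibration is good to about 2 mm. A picture is of the moment at which its call begins: read the wrist's pose just before it.
- robot.job_done(): hands the job in; it is judged then, once.
The state is a dict: "clock": time; "joint_positions": joint angles; "dq": joint speeds; "joint_efforts": joint torques, N m; "tool_pos": TCP position; "ee_rot": TCP orientation; "ft_force": force on the tool from outside, world axes, zero at the start; "wrist_torque": the same for the moment, N m; "finger_gap": finger opening in mm; "gripper_force": force on a finger pad.
Only numpy, scipy, OpenCV 4.12 (cv2) and the standard library are available. Lean on these libraries where they do the work, as an engineer would, in place of code of your own. Each camera call takes 0.05 s, during which the arm holds its last target. There are 200 camera calls.

## Task

Pick up the steel dipper with the blue grip and hang it by its own hook over the rail on the near wall of the wooden sieve box, cup outside the box on the robot's side. Slide it gently along the rail until the hook drops fully home into the rail's notch, so that it hangs there by itself, then let go; press and knock only lightly (well under 20 N on the box) and leave everything else where it is.

Things in the scene. Friction and masses are not known exactly. Their poses are not given: they have to be found in the camera images.
- dipper: Loose steel dipper, 126 to 252 g, 165 mm tall, standing upright on its cup (56 mm diameter, 45 mm high). Origin: centre of the cup's underside; z up. An upright strap (x = 28 to 32 mm, 20 mm wide in y) rises from the cup to a flat hook near the top that points to +x; a blue grip stands above it. Centre of mass near x = 12 mm.
- dipper_hook (a point): Middle of the underside of the hook's bar, which bears on the rail: x = 40, y = 0, z = 110 mm in the dipper's frame, same axes. Bar: 20 mm wide (y), 5 mm thick, running to x = 52 mm; from it a lip hangs down at x = 48 to 52 mm to z = 93 mm, with an outward-flared tip to z = 85 mm and x = 57 mm. The slot between strap and lip is 16 mm wide.
- dipper_grip (a point): Where to grasp: in the blue plastic grip, an upright block 14 mm (x) by 18 mm (y) by 50 mm (z = 115 to 165 mm in the dipper's frame); this point is at x = 26, y = 0, z = 143 mm.
- box: Wooden sieve box, fixed, 240 mm (x) by 330 mm (y). Origin: centre of its underside; z up. Its near wall (middle plane at x = -120 mm, running along y) faces the robot and is topped by a steel rail at z = 135 mm; the other walls are 90 mm high. Inside lies only a brush. Same axes for the rail.
- rail_mid (a point): Middle of the near wall at rail-top height (box x = -120, y = 0, z = 135 mm), box axes. NOT the notch. Rail 12 mm thick, steel over y = -70 to 70 mm at least. One square notch through it, 24 mm wide, floor 9 mm down, yellow seen from above; its middle is anywhere from y = -45 to 45 mm and not reported: feel for it. Rail can't slide but lies on rubber: sinks 1 mm per 3 N.
- jar: Bystander: amber glass jar with black cap, 56 mm diameter, 85 mm high; origin at centre of underside.
- weight: Bystander: brass weight with a knob, 52 mm diameter, 70 mm high; origin at centre of underside.
- brush: Bystander: wooden brush, 170 mm long, lying inside the box near its far wall.
- tin: Bystander: aluminium tin, 60 mm diameter, 60 mm high; origin at centre of underside.
There are look-alikes about, which are no part of the job. What is shaped like the dipper but pink is not meant.

How it is judged:
By the outcome, as a careful person would: the job done as asked, in the order asked, and still so for the second after the job is handed in, with the robot touching nothing.
It also fails if it takes over 72 s, if anything falls off the work surface, if the arm or the gripper's body presses on something with over 40 N, if the wrist force passes 120 N, or if a joint passes its speed limit or range.

## Working session

There is one attempt and no reset: what is moved stays moved. The work goes in short steps, Python scripts to look and compute and a tool call to move; the robot and the scene stay as the last step left them, time stands still between calls to the robot, and variables do not carry over. Pictures are saved under pics/ and viewed, at most 10 in all, crops included, and the job is handed in when it is done.

Besides the shell and the picture viewer there is one more tool, called after "Call:" as a command line: name --pt "numbers of a row" for each row, then --argument value for the rest. send_rows: Moves the arm, as the interface text tells. Its arguments: {"type":"object","properties":{"steps":{"type":"array","items":{"type":"array","items":{"type":"number"}}},"grip_force":{"type":"number"}},"required":["steps"]}

```bash
mkdir -p pics; cat > h.py <<'E'
import numpy as np, cv2
from plant import robot
from scipy.spatial.transform import Rotation as Rn
def cam(name):
    o=robot.observe(); s=robot.snapshot(name)
    if 'mount' in s and s['mount'] is not None:
        T=np.eye(4);T[:3,:3]=Rn.from_quat(o['ee_rot']).as_matrix();T[:3,3]=o['tool_pos']
        M=T@np.array(s['mount'])
    else:
        M=np.eye(4);R=np.array(s['R']);M[:3,:3]=R.T;M[:3,3]=-R.T@np.array(s['t'])
    s['M']=M;return s
def cloud(s):
    h,w=s['z_map'].shape
    K=np.array([[s['fx'],0,s['cx']],[0,s['fy'],s['cy']],[0,0,1.]])
    u,v=np.meshgrid(np.arange(w),np.arange(h))
    p=cv2.undistortPoints(np.stack([u,v],-1).reshape(-1,1,2).astype(float),K,np.array([s['k1'],0,0,0.])).reshape(h,w,2)
    z=s['z_map'].astype(float)
    P=np.dstack([p[...,0]*z,p[...,1]*z,z])@s['M'][:3,:3].T+s['M'][:3,3]
    P[z<=0]=np.nan
    return P
E
python3 - <<'E'
from h import *
o=robot.observe();print({k:np.round(v,3) for k,v in o.items()})
a=[]
for n in ['scene','side']:
    s=cam(n);P=cloud(s);np.savez('%s.npz'%n,c=s['color'],P=P);a.append(s['color']);print(n,np.round(s['M'],2).tolist())
    cv2.imwrite('pics/%s.png'%n,cv2.resize(s['color'],(768,576)))
E
```

```text
{'clock': np.float64(0.0), 'joint_positions': array([-1.234,  0.359,  1.511, -0.   ,  1.273, -0.115]), 'dq': array([-0.001,  0.   ,  0.   , -0.001, -0.   ,  0.001]), 'joint_efforts': array([-1.0000e-03, -5.1538e+01, -2.7073e+01,  6.7000e-02,  3.5000e-02,
       -0.0000e+00]), 'tool_pos': array([ 261.727, -539.153,  229.827]), 'ee_rot': array([ 0.975,  0.224, -0.   , -0.001]), 'ft_force': array([ 0.268,  0.984, -0.31 ]), 'wrist_torque': array([-0.01 ,  0.02 ,  0.009]), 'gripper_force': np.float64(0.0), 'finger_gap': np.float64(87.855)}
scene [[-0.03, 0.68, -0.73, 1264.81], [1.0, 0.02, -0.02, -3.49], [-0.0, -0.73, -0.68, 799.24], [0.0, 0.0, 0.0, 1.0]]
side [[-0.98, -0.14, 0.12, 349.27], [-0.18, 0.71, -0.68, 993.53], [0.01, -0.69, -0.73, 1185.48], [0.0, 0.0, 0.0, 1.0]]
```

View pics/scene.png

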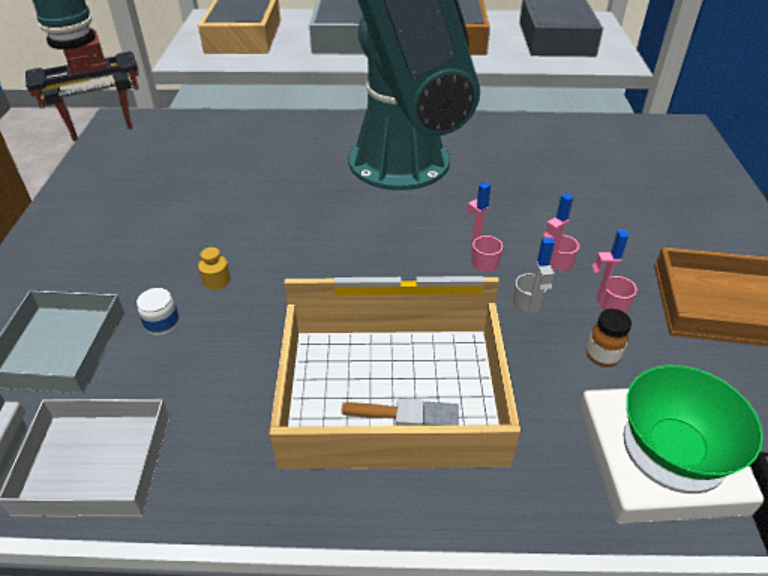

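View pics/side.png

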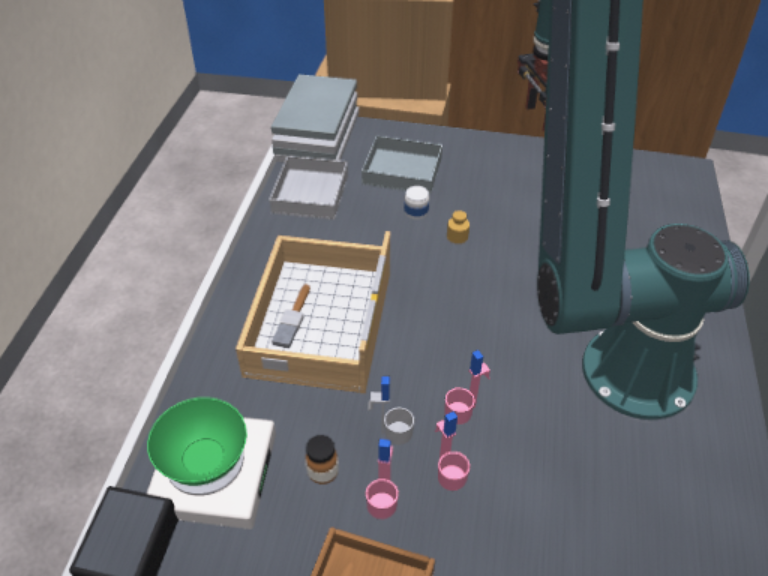

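The pictures show four blue-gripped dippers. In the scene view (768x576), the pink ones have grips at (484,195), (565,207) and (620,243). The grey steel one, with its grip at (545,250) and cup at (530,292), is the one meant. Yellow in the rail shows at about (408,284), between the steel parts at 335–485.

```bash
python3 - <<'E'
from h import *
out=[]
for n,(u,v),box in [('scene',(545/1.5,250/1.5),(330,140,400,220)),('side',(385/1.5,388/1.5),(230,240,290,300))]:
    d=np.load(n+'.npz');c=d['c'];P=d['P'];hsv=cv2.cvtColor(c,cv2.COLOR_BGR2HSV)
    x0,y0,x1,y1=box
    m=np.zeros(c.shape[:2],bool);m[y0:y1,x0:x1]=1
    blue=m&(hsv[...,0]>100)&(hsv[...,0]<130)&(hsv[...,1]>150)
    k,lab=cv2.connectedComponents(blue.astype(np.uint8))
    l=lab[int(v)-6:int(v)+6,int(u)-3:int(u)+3];l=np.bincount(l[l>0]).argmax();b=lab==l
    Q=P[b];Q=Q[np.isfinite(Q[:,0])];print(n,'grip',len(Q),np.round(np.percentile(Q,[5,50,95],axis=0)).tolist())
    g=np.median(Q[Q[:,2]>130],0)
    grey=m&(hsv[...,1]<60)&(P[...,2]>15)&(np.hypot(P[...,0]-g[0],P[...,1]-g[1])<75)
    G=P[grey]
    for lo,hi in [(5,50),(50,85),(85,120)]:
        q=G[(G[:,2]>lo)&(G[:,2]<hi)]
        if len(q): print(lo,len(q),np.round(np.percentile(q,[3,50,97],axis=0)).tolist())
    rim=G[(G[:,2]>38)&(G[:,2]<50)]
    A=np.c_[2*rim[:,:2],np.ones(len(rim))];s=np.linalg.lstsq(A,(rim[:,:2]**2).sum(1),rcond=None)[0];print('rim c',s[:2],np.sqrt(s[2]+s[0]**2+s[1]**2))
    out.append(cv2.resize(c[y0-20:y1+10,x0-30:x1+30],(400,450)))
    R=P[(np.abs(P[...,2]-135)<5)&(P[...,0]>350)&(P[...,0]<700)&(np.abs(P[...,1])<160)&(hsv[...,1]<60)]
    if len(R):
        f=np.polyfit(R[:,1],R[:,0],1);print('rail x=',f,np.round(np.percentile(R,[2,50,98],axis=0)).tolist())
    Y=P[(hsv[...,0]>20)&(hsv[...,0]<35)&(hsv[...,1]>200)&(P[...,2]>100)&(P[...,2]<145)]
    if len(Y):print('yellow',len(Y),np.round(np.percentile(Y,[5,50,95],axis=0)).tolist())
    W=P[(np.abs(P[...,2]-90)<4)&(P[...,0]>350)&(P[...,0]<900)&(np.abs(P[...,1])<300)&(hsv[...,1]>90)&(hsv[...,0]<25)]
    print('wood90',cv2.minAreaRect(W[:,:2].astype(np.float32)))
    W=P[(np.abs(P[...,2]-132)<6)&(P[...,0]>350)&(P[...,0]<700)&(np.abs(P[...,1])<250)&(hsv[...,0]<35)]
    print('near wall',cv2.minAreaRect(W[:,:2].astype(np.float32)),np.round(np.percentile(W,[1,50,99],axis=0)).tolist())
cv2.imwrite('pics/crop.png',np.hstack(out))
E
```

```text
scene grip 152 [[482.0, 228.0, 119.0], [491.0, 236.0, 144.0], [494.0, 245.0, 164.0]]
5 291 [[434.0, 207.0, 16.0], [476.0, 228.0, 32.0], [492.0, 253.0, 46.0]]
50 55 [[489.0, 228.0, 51.0], [491.0, 234.0, 63.0], [495.0, 247.0, 83.0]]
85 158 [[489.0, 228.0, 86.0], [509.0, 238.0, 105.0], [515.0, 250.0, 115.0]]
rim c [462.39662044 235.24798709] 28.206655904513976
rail x= [-3.92537027e-02  5.51172076e+02] [[540.0, -93.0, 130.0], [551.0, 36.0, 133.0], [559.0, 128.0, 136.0]]
yellow 560 [[550.0, -87.0, 107.0], [555.0, 13.0, 116.0], [559.0, 118.0, 124.0]]
wood90 ((675.3784790039062, -4.6401214599609375), (245.8589324951172, 330.1831970214844), 1.9951744079589844)
near wall ((552.219482421875, -8.793121337890625), (13.026359558105469, 330.10943603515625), 1.9901478290557861) [[541.0, -172.0, 126.0], [556.0, -116.0, 132.0], [562.0, 154.0, 135.0]]
side grip 68 [[478.0, 233.0, 120.0], [483.0, 245.0, 155.0], [487.0, 248.0, 166.0]]
5 275 [[433.0, 208.0, 16.0], [461.0, 234.0, 33.0], [485.0, 261.0, 46.0]]
50 16 [[485.0, 236.0, 51.0], [488.0, 247.0, 70.0], [502.0, 249.0, 83.0]]
85 88 [[480.0, 229.0, 87.0], [499.0, 245.0, 113.0], [512.0, 251.0, 118.0]]
rim c [458.44008884 234.27637295] 26.49774369203689
rail x= [-3.55453816e-02  5.48915090e+02] [[539.0, -96.0, 131.0], [548.0, 38.0, 134.0], [557.0, 135.0, 139.0]]
wood90 ((667.5553588867188, -0.7196044921875), (250.37001037597656, 329.86212158203125), 1.4199504852294922)
near wall ((549.0773315429688, -9.34759521484375), (11.77316951751709, 333.2391357421875), 2.3355002403259277) [[538.0, -174.0, 126.0], [549.0, -87.0, 133.0], [559.0, 157.0, 137.0]]
```

View pics/crop.png

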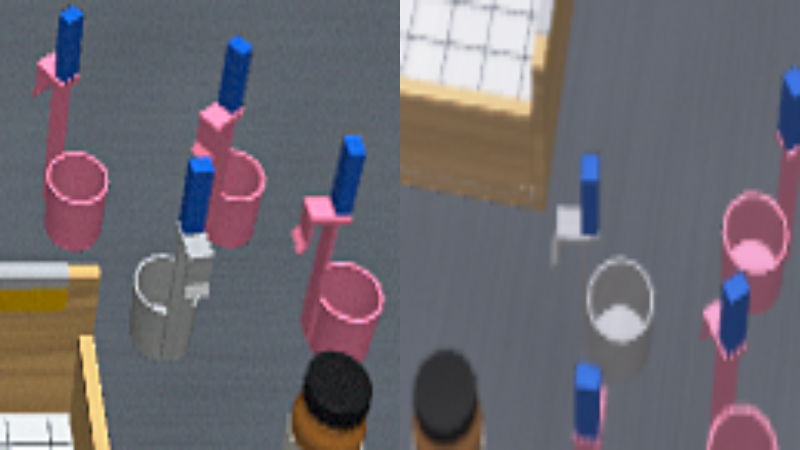

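The crop confirms it: the steel dipper (left panel, grip at (200,195), hook at (197,270)) is the only grey one. Next, the neighbours' clearance, the notch and the numbers for the first move.

```bash
cat >> h.py <<'E'
def rel(target,yaw,o=None):
    "row numbers to reach target TCP with tool down and tool x at yaw(deg)"
    o=o or robot.observe();R0=Rn.from_quat(o['ee_rot'])
    c,s=np.cos(np.radians(yaw)),np.sin(np.radians(yaw))
    R1=Rn.from_matrix([[c,s,0],[s,-c,0],[0,0,-1]])
    d=R0.inv().apply(np.array(target,float)-o['tool_pos'])/300
    w=(R0.inv()*R1).as_rotvec()/(np.pi/2)
    print(np.round(d,4),np.round(w,4));return d,w
E
python3 - <<'E'
from h import *
d=np.load('scene.npz');c=d['c'];P=d['P'];hsv=cv2.cvtColor(c,cv2.COLOR_BGR2HSV)
blue=(hsv[...,0]>100)&(hsv[...,0]<130)&(hsv[...,1]>150)&(P[...,2]>110)&(P[...,2]<170)&(P[...,0]<600)
k,lab,st,ce=cv2.connectedComponentsWithStats(blue.astype(np.uint8))
for i in range(1,k):
    if st[i,4]>30: print(ce[i],np.round(np.median(P[lab==i],0)))
y=(hsv[...,0]>20)&(hsv[...,0]<35)&(hsv[...,1]>200)
ys,xs=np.nonzero(y);sel=(ys>184)&(ys<192)
print([(r,xs[ys==r].min(),xs[ys==r].max(),len(xs[ys==r])) for r in sorted(set(ys))if 180<r<205])
for r in (187,188,189,190): print(r,np.round(P[r,262:284:3,:]).tolist())
rel((470,235,300),4)
E
```

```text
[490.07323944   3.62816901] [-673.  998.  128.]
[322.07317073 130.11382114] [340. 151. 144.]
[375.88636364 137.46212121] [370. 287. 145.]
[412.85185185 162.01481481] [471. 358. 147.]
[363.37748344 167.28476821] [491. 236. 144.]
[(np.int64(182), np.int64(136), np.int64(145), 2), (np.int64(183), np.int64(148), np.int64(151), 2), (np.int64(185), np.int64(146), np.int64(146), 1), (np.int64(186), np.int64(136), np.int64(136), 1), (np.int64(187), np.int64(138), np.int64(276), 4), (np.int64(188), np.int64(151), np.int64(277), 12), (np.int64(189), np.int64(138), np.int64(277), 13), (np.int64(190), np.int64(139), np.int64(276), 10), (np.int64(191), np.int64(138), np.int64(321), 97), (np.int64(192), np.int64(143), np.int64(321), 100), (np.int64(193), np.int64(223), np.int64(321), 99), (np.int64(194), np.int64(223), np.int64(320), 98), (np.int64(195), np.int64(223), np.int64(320), 98), (np.int64(196), np.int64(223), np.int64(286), 38)]
187 [[554.0, -6.0, 134.0], [553.0, 1.0, 133.0], [543.0, 8.0, 123.0], [540.0, 15.0, 121.0], [544.0, 22.0, 125.0], [546.0, 29.0, 127.0], [553.0, 36.0, 134.0], [552.0, 43.0, 133.0]]
188 [[556.0, -6.0, 132.0], [556.0, 1.0, 133.0], [546.0, 8.0, 124.0], [548.0, 15.0, 125.0], [547.0, 22.0, 125.0], [546.0, 29.0, 124.0], [554.0, 36.0, 131.0], [555.0, 43.0, 132.0]]
189 [[557.0, -6.0, 130.0], [555.0, 1.0, 129.0], [552.0, 8.0, 125.0], [550.0, 15.0, 124.0], [550.0, 22.0, 124.0], [549.0, 29.0, 124.0], [557.0, 36.0, 131.0], [552.0, 43.0, 127.0]]
190 [[557.0, -6.0, 127.0], [555.0, 1.0, 126.0], [553.0, 8.0, 124.0], [553.0, 15.0, 124.0], [552.0, 22.0, 123.0], [554.0, 29.0, 125.0], [557.0, 36.0, 128.0], [554.0, 43.0, 125.0]]
[ 1.7513 -2.0191 -0.23  ] [-1.000e-03  1.000e-04  2.432e-01]
```

Call:
send_rows --pt "0.584 -0.673 -0.077 0 0 0 0.6" --pt "0.584 -0.673 -0.077 0 0 0 0.6" --pt "0.584 -0.673 -0.077 0 0 0 0.6" --pt "0.584 -0.673 -0.077 0 0 0 0.6" --pt "0.584 -0.673 -0.077 0 0 0 0.6" --pt "0.584 -0.673 -0.077 0 0 0 0.6" --pt "0.584 -0.673 -0.077 0 0 0 0.6"

```text
clock: 0.68
tool_pos: [331.1, -276.7, 253.6]
ee_rot: [0.974, 0.225, 0.0, -0.002]
ft_force: [0.3, -0.5, 0.2]
finger_gap: 52.8
gripper_force: 0.0
```

Call:
send_rows --pt "0.584 -0.673 -0.077 0 0 0 0.6" --pt "0.584 -0.673 -0.077 0 0 0 0.6" --pt "0.584 -0.673 -0.077 0 0 0 0.6" --pt "0.584 -0.673 -0.077 0 0 0 0.6" --pt "0.584 -0.673 -0.077 0 0 0 0.6" --pt "0.584 -0.673 -0.077 0 0 0 0.6" --pt "0.584 -0.673 -0.077 0 0 0 0.6"

```text
clock: 1.27
tool_pos: [401.1, -19.5, 277.2]
ee_rot: [0.974, 0.225, 0.001, -0.001]
ft_force: [-0.4, -0.3, 1.1]
finger_gap: 52.6
gripper_force: 0.0
```

Call:
send_rows --pt "0.584 -0.673 -0.077 0 0 0.243 0.6" --pt "0.584 -0.673 -0.077 0 0 0.243 0.6" --pt "0.584 -0.673 -0.077 0 0 0.243 0.6" --pt "0.584 -0.673 -0.077 0 0 0.243 0.6" --pt "0.584 -0.673 -0.077 0 0 0.243 0.6" --pt "0.584 -0.673 -0.077 0 0 0.243 0.6" --pt "0.584 -0.673 -0.077 0 0 0.243 0.6" --pt "0.584 -0.673 -0.077 0 0 0.243 0.6"

```text
clock: 1.93
tool_pos: [472.1, 241.1, 300.3]
ee_rot: [0.999, 0.037, 0.001, -0.002]
ft_force: [0.9, 0.1, 0.9]
finger_gap: 52.5
gripper_force: 0.0
```

```bash
python3 - <<'E'
from h import *
o=robot.observe();print(o['clock'],o['tool_pos'],o['ee_rot'],o['joint_positions'],o['ft_force'])
s=cam('wrist');P=cloud(s);print(np.round(s['M'],2).tolist());np.savez('wrist.npz',c=s['color'],P=P)
cv2.imwrite('pics/wrist1.png',s['color'])
hsv=cv2.cvtColor(s['color'],cv2.COLOR_BGR2HSV)
near=(np.hypot(P[...,0]-480,P[...,1]-236)<70)
b=near&(P[...,2]>158)&(P[...,2]<172)&(hsv[...,0]>100)&(hsv[...,0]<130)&(hsv[...,1]>120)
print('top',cv2.minAreaRect(P[b][:,:2].astype(np.float32)),np.median(P[b],0))
g=near&(P[...,2]>107)&(P[...,2]<119)&(hsv[...,1]<90)
print('hookbar',g.sum(),cv2.minAreaRect(P[g][:,:2].astype(np.float32)),np.median(P[g],0))
r=P[near&(P[...,2]>40)&(P[...,2]<49)&(hsv[...,1]<90)];print(len(r))
A=np.c_[2*r[:,:2],np.ones(len(r))];q=np.linalg.lstsq(A,(r[:,:2]**2).sum(1),rcond=None)[0];print('rim',q[:2],np.sqrt(q[2]+q[0]**2+q[1]**2))
E
```

```text
1.9333 [472.09778437 241.09956443 300.33168708] [ 0.99930174  0.03729099  0.00116528 -0.00201193] [0.33958911 0.19695582 1.56394864 0.00320746 1.37726633 1.83517447] [0.92961997 0.08935878 0.86369505]
[[0.07, -0.97, -0.24, 536.37], [-1.0, -0.07, -0.01, 244.7], [-0.0, 0.24, -0.97, 453.73], [0.0, 0.0, 0.0, 1.0]]
top ((482.694091796875, 235.36376953125), (13.540363311767578, 16.271793365478516), 4.82106351852417) [482.57015055 235.60092316 164.14467753]
hookbar 275 ((496.0503845214844, 237.78085327148438), (23.291383743286133, 20.040382385253906), 9.460711479187012) [497.91778921 238.0992024  114.15983417]
205
rim [456.44622165 231.28200354] 26.146043126974348
```

View pics/wrist1.png

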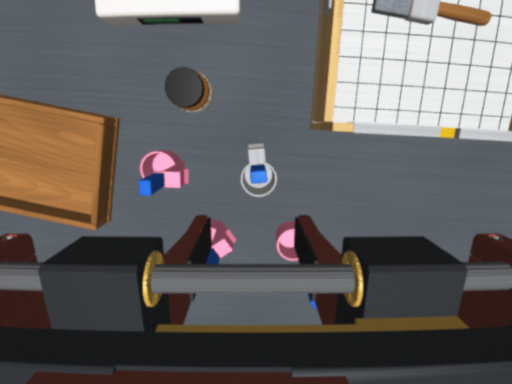

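The wrist picture shows the steel dipper's grip at (258,174) with its hook at (257,152), and the yellow notch at (447,132). The heights agree (grip top 164, bar 114). Grasp at about (483,236), yaw 8°.

```bash
python3 - <<'E'
from h import *
rel((483,236,132),8)
d=np.load('wrist.npz');c=d['c'];P=d['P'];hsv=cv2.cvtColor(c,cv2.COLOR_BGR2HSV)
y=(P[...,2]>118)&(P[...,2]<130)&(hsv[...,0]>20)&(hsv[...,0]<35)&(hsv[...,1]>200)&(P[...,0]<570)
print('yellow',y.sum(),np.percentile(P[y],[5,50,95],axis=0).round(1).tolist())
g=(P[...,2]>130)&(P[...,2]<140)&(hsv[...,1]<60)&(P[...,0]>500)&(P[...,0]<600);R=P[g]
print(len(R),np.polyfit(R[:,1],R[:,0],1),np.percentile(R,[2,50,98],axis=0).round(1).tolist(),cv2.minAreaRect(R[:,:2].astype(np.float32)))
E
```

```text
[0.0396 0.0098 0.5591] [-0.0006 -0.0002 -0.0413]
yellow 92 [[542.0, 5.3, 123.9], [546.0, 12.0, 125.0], [550.1, 19.3, 126.0]]
1515 [-3.37861126e-02  5.46859573e+02] [[538.0, -58.2, 132.4], [545.5, 48.4, 134.1], [553.3, 129.2, 135.7]] ((545.113525390625, 45.173011779785156), (12.825166702270508, 219.3024139404297), 2.0918831825256348)
```

Call:
send_rows --pt "0.04 0.01 0.14 0 0 -0.041 0.6" --pt "0.04 0.01 0.28 0 0 -0.041 0.6" --pt "0.04 0.01 0.36 0 0 -0.041 0.6" --pt "0.04 0.01 0.44 0 0 -0.041 0.6" --pt "0.04 0.01 0.5 0 0 -0.041 0.6" --pt "0.04 0.01 0.54 0 0 -0.041 0.6" --pt "0.04 0.01 0.559 0 0 -0.041 0.6" --pt "0.04 0.01 0.559 0 0 -0.041 0.6"

```text
clock: 2.65
tool_pos: [481.1, 231.0, 131.0]
ee_rot: [0.998, 0.067, -0.002, 0.001]
ft_force: [1.1, -0.6, 0.2]
finger_gap: 52.8
gripper_force: 0.0
```

Call:
send_rows --grip_force 30 --pt "0 0 0 0 0 0 0.3" --pt "0 0 0 0 0 0 0.15" --pt "0 0 0 0 0 0 0.1" --pt "0 0 0 0 0 0 0.1" --pt "0 0 0 0 0 0 0.1" --pt "0 0 0 0 0 0 0.1" --pt "0 0 0 0 0 0 0.1" --pt "0 0 0 0 0 0 0.1"

```text
clock: 3.32
tool_pos: [482.5, 232.5, 132.4]
ee_rot: [0.998, 0.067, -0.0, -0.0]
ft_force: [-0.1, 0.9, 0.9]
finger_gap: 17.7
gripper_force: 30.0
```

Call:
send_rows --pt "0 0 -0.06 0 0 0 0.1" --pt "0 0 -0.14 0 0 0 0.1" --pt "0 0 -0.22 0 0 0 0.1" --pt "0 0 -0.3 0 0 0 0.1" --pt "0 0 -0.31 0 0 0 0.1" --pt "0 0 -0.31 0 0 0 0.1"

```text
clock: 3.82
tool_pos: [483.5, 232.8, 226.5]
ee_rot: [0.998, 0.067, 0.002, -0.0]
ft_force: [0.8, 0.0, -2.1]
finger_gap: 17.7
gripper_force: 30.0
```

```bash
python3 - <<'E'
from h import *
o=robot.observe();print(o['clock'],o['tool_pos'],o['finger_gap'],o['ft_force'],o['wrist_torque'])
rel((515,50,226),2.1)
E
```

```text
3.8167 [483.52801842 232.83857623 226.45257045] 17.67165141265678 [ 0.76304921  0.02166263 -2.12334667] [-0.01671368 -0.02155904  0.00637996]
[0.0222 0.618  0.0011] [-0.0006 -0.002   0.0623]
```

Call:
send_rows --pt "0.002 0.08 0 0 0 0.02 0.1" --pt "0.008 0.18 0 0 0 0.062 0.1" --pt "0.012 0.29 0 0 0 0.062 0.1" --pt "0.016 0.4 0 0 0 0.062 0.1" --pt "0.02 0.5 0 0 0 0.062 0.1" --pt "0.022 0.58 0 0 0 0.062 0.1" --pt "0.022 0.618 0 0 0 0.062 0.1" --pt "0.022 0.618 0 0 0 0.062 0.1"

```text
clock: 4.48
tool_pos: [513.3, 47.6, 223.6]
ee_rot: [1.0, 0.017, -0.001, 0.0]
ft_force: [-1.0, -0.2, -1.5]
finger_gap: 18.0
gripper_force: 30.0
```

Call:
send_rows --pt "0 0 0 0 0 0 0.1" --pt "0 0 0 0 0 0 0.1"

```text
clock: 4.65
tool_pos: [513.2, 50.7, 224.5]
ee_rot: [1.0, 0.019, -0.001, -0.0]
ft_force: [-0.3, -0.0, -1.6]
finger_gap: 17.8
gripper_force: 30.0
```

```bash
cat > look.py <<'E'
from h import *
import sys
o=robot.observe();T=o['tool_pos'];print(o['clock'],T.round(1),o['ee_rot'].round(4),o['ft_force'].round(2))
yaw=2*np.arctan2(o['ee_rot'][1],o['ee_rot'][0]);cx=np.array([np.cos(yaw),np.sin(yaw)])
print('yaw',np.degrees(yaw))
v=[]
for n in ['wrist','scene','side']:
    s=cam(n);P=cloud(s);c=s['color'];hsv=cv2.cvtColor(c,cv2.COLOR_BGR2HSV);v.append(c);np.savez('l_%s.npz'%n,c=c,P=P)
    L=(P-T);fx=L[...,0]*cx[0]+L[...,1]*cx[1];fy=-L[...,0]*cx[1]+L[...,1]*cx[0];fz=L[...,2]
    near=(np.abs(fy)<14)&(fx>-5)&(fx<40)&(hsv[...,1]<90)
    for a,b in [(-24,-12),(-36,-27),(-55,-40)]:
        q=near&(fz>a)&(fz<b)
        if q.sum()>5: print(n,'hook z',a,q.sum(),'fx,fy,fz pct',[np.percentile(k[q],[3,50,97]).round(1).tolist() for k in (fx,fy,fz)])
    g=(P[...,2]>130)&(P[...,2]<140)&(hsv[...,1]<60)&(P[...,0]>520)&(P[...,0]<580)&(np.abs(P[...,1])<80);R=P[g]
    if len(R)>20: print(n,'rail',len(R),np.polyfit(R[:,1],R[:,0],1).round(3),np.percentile(R,[2,50,98],axis=0).round(1).tolist())
    y=(P[...,2]>118)&(P[...,2]<130)&(hsv[...,0]>20)&(hsv[...,0]<35)&(hsv[...,1]>200)&(P[...,0]<553)&(P[...,0]>500)
    if y.sum()>5: print(n,'yellow',y.sum(),np.percentile(P[y],[5,50,95],axis=0).round(1).tolist())
cv2.imwrite('pics/%s.png'%sys.argv[1],np.hstack([v[0][:,100:500],cv2.resize(v[1][120:240,200:325],(400,384))]))
E
python3 look.py look2
```

```text
4.65 [513.2  50.7 224.5] [ 9.998e-01  1.870e-02 -8.000e-04 -5.000e-04] [-0.26 -0.03 -1.59]
yaw 2.141205895590101
wrist hook z -24 959 fx,fy,fz pct [[6.2, 16.4, 25.8], [-10.0, -1.0, 8.7], [-21.0, -18.2, -16.9]]
wrist hook z -36 86 fx,fy,fz pct [[25.4, 25.6, 25.8], [-10.0, -0.6, 8.8], [-35.2, -30.9, -27.5]]
wrist hook z -55 185 fx,fy,fz pct [[25.8, 27.6, 29.3], [-10.4, -1.0, 8.9], [-46.7, -43.2, -40.3]]
wrist rail 2084 [-3.50000e-02  5.47033e+02] [[539.7, -77.2, 132.5], [547.1, -11.7, 134.2], [554.6, 77.0, 135.5]]
wrist yellow 296 [[542.0, 5.5, 120.6], [547.5, 15.0, 125.1], [552.3, 24.5, 126.3]]
scene hook z -24 77 fx,fy,fz pct [[6.7, 19.7, 30.7], [-8.9, 0.0, 10.2], [-22.5, -19.0, -17.1]]
scene hook z -36 32 fx,fy,fz pct [[8.8, 28.6, 30.7], [-9.0, -0.6, 10.9], [-35.6, -32.0, -27.4]]
scene hook z -55 29 fx,fy,fz pct [[10.2, 30.9, 33.6], [-9.1, -0.2, 9.0], [-46.5, -43.0, -40.2]]
scene rail 294 [-8.60000e-02  5.49074e+02] [[521.2, -77.1, 130.3], [551.3, -1.2, 133.2], [559.2, 77.5, 139.1]]
scene yellow 60 [[545.7, 8.2, 118.4], [551.4, 71.0, 121.7], [553.0, 126.6, 125.0]]
side hook z -24 42 fx,fy,fz pct [[-2.0, 17.6, 27.3], [-4.4, 8.1, 13.6], [-23.0, -17.8, -13.9]]
side hook z -36 8 fx,fy,fz pct [[5.8, 24.9, 28.0], [8.7, 10.8, 12.0], [-35.2, -32.2, -27.8]]
side hook z -55 15 fx,fy,fz pct [[4.1, 7.9, 31.4], [-6.0, 9.2, 13.5], [-54.1, -44.4, -41.5]]
side rail 60 [-2.60000e-02  5.46959e+02] [[524.4, 2.6, 130.1], [546.0, 55.9, 134.0], [552.8, 78.5, 139.1]]
```

View pics/look2.png

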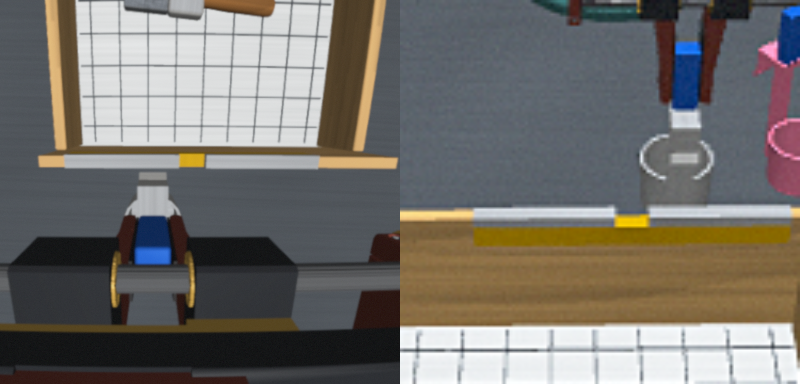

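The wrist view shows the hook lip at (152,177), just short of the rail, with the notch at (192,160). In that same camera's frame the slot centre is 13.7 mm ahead of the TCP and the rail is at x = 547.0 − 0.035y. Next I line up over solid rail at y≈47 and lower to just above it.

Call:
send_rows --pt "0.03 0.007 0 0 0 0 0.1" --pt "0.061 0.0146 0 0 0 0 0.1" --pt "0.061 0.0146 0.04 0 0 0 0.1" --pt "0.061 0.0146 0.08 0 0 0 0.1" --pt "0.061 0.0146 0.11 0 0 0 0.1" --pt "0.061 0.0146 0.122 0 0 0 0.1" --pt "0.061 0.0146 0.122 0 0 0 0.1" --pt "0.061 0.0146 0.122 0 0 0 0.1"

```text
clock: 5.47
tool_pos: [532.8, 45.9, 188.7]
ee_rot: [1.0, 0.019, -0.0, -0.0]
ft_force: [-1.0, -0.1, -2.3]
finger_gap: 17.9
gripper_force: 30.0
```

```bash
python3 look.py look3 | grep -v -E "scene|side"; python3 -c "
from h import *
for i in range(6):
    robot.snapshot('side');print(robot.observe()['tool_pos'].round(2))"
```

```text
5.4667 [532.8  45.9 188.7] [ 0.9998  0.0186 -0.     -0.    ] [-1.05 -0.11 -2.32]
yaw 2.129394216063771
wrist hook z -24 936 fx,fy,fz pct [[5.4, 15.1, 24.5], [-10.0, -0.3, 8.7], [-20.9, -18.5, -16.9]]
wrist hook z -36 83 fx,fy,fz pct [[24.0, 24.2, 24.4], [-9.9, -0.3, 8.8], [-35.6, -31.1, -27.2]]
wrist hook z -55 268 fx,fy,fz pct [[7.9, 25.3, 27.7], [-13.5, 1.2, 13.8], [-54.9, -45.1, -40.8]]
wrist rail 2239 [-3.60000e-02  5.47415e+02] [[539.8, -77.9, 130.6], [547.9, -22.5, 134.1], [554.9, 78.2, 135.4]]
wrist yellow 422 [[542.1, 5.1, 119.0], [548.0, 15.6, 125.0], [552.4, 25.9, 126.2]]
[532.91  45.89 189.32]
[532.81  45.91 189.25]
[532.73  45.93 189.2 ]
[532.62  45.9  189.09]
[532.52  45.93 188.99]
[532.48  45.94 188.92]
```

Call:
send_rows --pt "0.002 0 0.01 0 0 0 0.1" --pt "0.002 0 0.02 0 0 0 0.1" --pt "0.002 0 0.03 0 0 0 0.1" --pt "0.002 0 0.04 0 0 0 0.1" --pt "0.002 0 0.05 0 0 0 0.1" --pt "0.002 0 0.06 0 0 0 0.1" --pt "0.002 0 0.07 0 0 0 0.1" --pt "0.002 0 0.075 0 0 0 0.1"

```text
clock: 6.58
tool_pos: [532.7, 46.0, 165.6]
ee_rot: [1.0, 0.019, -0.0, -0.0]
ft_force: [-1.3, -0.5, -1.7]
finger_gap: 17.8
gripper_force: 30.0
```

```bash
python3 look.py look4 | grep -v -E "scene|side"
```

```text
6.5833 [532.7  46.  165.6] [ 9.998e-01  1.850e-02 -3.000e-04 -1.000e-04] [-1.3  -0.47 -1.7 ]
yaw 2.1245836338327844
wrist hook z -24 937 fx,fy,fz pct [[5.4, 15.0, 24.5], [-10.0, -0.3, 8.7], [-20.4, -18.5, -16.9]]
wrist hook z -36 262 fx,fy,fz pct [[7.0, 16.1, 24.4], [-13.6, 3.8, 13.8], [-35.2, -31.5, -27.5]]
wrist hook z -55 198 fx,fy,fz pct [[24.0, 25.9, 27.7], [-10.5, -0.6, 9.2], [-47.3, -43.9, -40.4]]
wrist rail 2970 [-2.90000e-02  5.47758e+02] [[539.7, -77.4, 130.7], [548.0, -19.5, 134.2], [556.8, 77.8, 135.6]]
wrist yellow 606 [[542.2, 5.5, 118.6], [548.8, 17.3, 124.9], [552.5, 105.6, 126.2]]
```

View pics/look4.png

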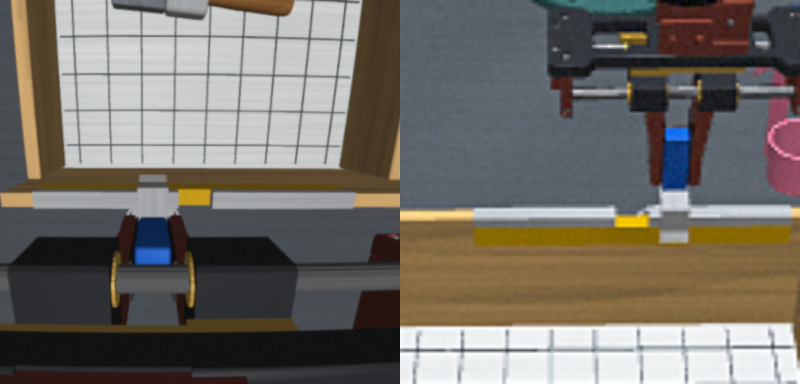

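The hook now straddles the rail: lip at (152,182) beyond it, grip on the robot's side. The notch at (195,197) lies to the right, at −y. I lower gently onto the rail.

Call:
send_rows --pt "0 0 0.006 0 0 0 0.1" --pt "0 0 0.012 0 0 0 0.1" --pt "0 0 0.017 0 0 0 0.1" --pt "0 0 0.021 0 0 0 0.1" --pt "0 0 0.024 0 0 0 0.1" --pt "0 0 0.026 0 0 0 0.1" --pt "0 0 0.026 0 0 0 0.1" --pt "0 0 0.026 0 0 0 0.1"

```text
clock: 7.4
tool_pos: [533.0, 46.0, 158.4]
ee_rot: [1.0, 0.019, -0.0, -0.0]
ft_force: [-0.7, -0.7, -1.7]
finger_gap: 18.1
gripper_force: 30.0
```

Call:
send_rows --pt "0 0 0.001 0 0 0 0.1" --pt "0 0 0.002 0 0 0 0.1" --pt "0 0 0.003 0 0 0 0.1" --pt "0 0 0.003 0 0 0 0.1"

```text
clock: 7.73
tool_pos: [533.0, 45.9, 157.5]
ee_rot: [1.0, 0.019, 0.0, -0.0]
ft_force: [0.2, 0.5, -1.4]
finger_gap: 18.0
gripper_force: 30.0
```

Call:
send_rows --pt "0 0 0.002 0 0 0 0.1" --pt "0 0 0.004 0 0 0 0.1" --pt "0 0 0.004 0 0 0 0.1" --pt "0 0 0.004 0 0 0 0.1"

```text
clock: 8.07
tool_pos: [533.1, 46.0, 156.5]
ee_rot: [1.0, 0.019, 0.0, -0.0]
ft_force: [-0.1, -0.1, 1.5]
finger_gap: 18.2
gripper_force: 30.0
```

Call:
send_rows --pt "0 0 0.002 0 0 0 0.1" --pt "0 0 0.003 0 0 0 0.1" --pt "0 0 0.003 0 0 0 0.1" --pt "0 0 0.003 0 0 0 0.1"

```text
clock: 8.4
tool_pos: [533.1, 45.8, 155.7]
ee_rot: [1.0, 0.019, 0.0, 0.0]
ft_force: [-2.3, -0.3, 4.8]
finger_gap: 17.9
gripper_force: 30.0
```

Call:
send_rows --pt "-0.002 0.006 0 0 0 0 0.1" --pt "-0.002 0.014 0 0 0 0 0.1" --pt "-0.002 0.023 0 0 0 0 0.1" --pt "-0.002 0.032 0 0 0 0 0.1" --pt "-0.002 0.041 0 0 0 0 0.1" --pt "-0.002 0.05 0 0 0 0 0.1" --pt "-0.002 0.058 0 0 0 0 0.1" --pt "-0.002 0.062 0 0 0 0 0.1"

```text
clock: 9.07
tool_pos: [533.2, 27.0, 155.4]
ee_rot: [1.0, 0.018, 0.0, -0.0]
ft_force: [0.5, 2.6, 4.6]
finger_gap: 18.0
gripper_force: 30.0
```

Call:
send_rows --pt "0 0.002 0 0 0 0 0.1" --pt "0 0.005 0 0 0 0 0.1" --pt "0 0.008 0 0 0 0 0.1" --pt "0 0.01 0 0 0 0 0.1" --pt "0 0.01 0 0 0 0 0.1"

```text
clock: 9.48
tool_pos: [533.2, 24.2, 155.4]
ee_rot: [1.0, 0.019, -0.0, 0.0]
ft_force: [-0.1, 2.8, 3.9]
finger_gap: 18.1
gripper_force: 30.0
```

Sliding smoothly (friction about 2.7 N). Now 1–1.5 mm steps, watching for the load to vanish.

Call:
send_rows --pt "0 0.003 0 0 0 0 0.1" --pt "0 0.006 0 0 0 0 0.1" --pt "0 0.009 0 0 0 0 0.1" --pt "0 0.011 0 0 0 0 0.1" --pt "0 0.011 0 0 0 0 0.1"

```text
clock: 9.9
tool_pos: [533.3, 20.8, 155.3]
ee_rot: [1.0, 0.019, -0.0, 0.0]
ft_force: [0.5, 2.1, 4.7]
finger_gap: 18.0
gripper_force: 30.0
```

Call:
send_rows --pt "0 0.002 0 0 0 0 0.1" --pt "0 0.004 0 0 0 0 0.1" --pt "0 0.005 0 0 0 0 0.1" --pt "0 0.005 0 0 0 0 0.1"

```text
clock: 10.23
tool_pos: [533.4, 19.4, 155.3]
ee_rot: [1.0, 0.019, -0.0, -0.0]
ft_force: [-0.4, 3.4, 4.8]
finger_gap: 18.2
gripper_force: 30.0
```

Call:
send_rows --pt "0 0.002 0 0 0 0 0.1" --pt "0 0.004 0 0 0 0 0.1" --pt "0 0.005 0 0 0 0 0.1" --pt "0 0.005 0 0 0 0 0.1"

```text
clock: 10.57
tool_pos: [532.5, 17.5, 154.6]
ee_rot: [1.0, 0.019, -0.001, 0.0]
ft_force: [-0.5, 0.0, -1.9]
finger_gap: 17.5
gripper_force: 30.0
```

The load vanished at y≈17.5, so the bar is over the notch. I go about 1 mm further in and then lower.

Call:
send_rows --pt "0 0.0015 0 0 0 0 0.1" --pt "0 0.003 0 0 0 0 0.1" --pt "0 0.003 0.003 0 0 0 0.1" --pt "0 0.003 0.006 0 0 0 0.1" --pt "0 0.003 0.008 0 0 0 0.1" --pt "0 0.003 0.01 0 0 0 0.1" --pt "0 0.003 0.01 0 0 0 0.1"

```text
clock: 11.15
tool_pos: [533.3, 17.2, 152.2]
ee_rot: [1.0, 0.019, -0.0, -0.0]
ft_force: [0.6, 0.3, -2.2]
finger_gap: 17.8
gripper_force: 30.0
```

Call:
send_rows --pt "0 0 0.003 0 0 0 0.1" --pt "0 0 0.006 0 0 0 0.1" --pt "0 0 0.009 0 0 0 0.1" --pt "0 0 0.009 0 0 0 0.1"

```text
clock: 11.48
tool_pos: [533.3, 17.2, 149.5]
ee_rot: [1.0, 0.019, -0.0, -0.0]
ft_force: [0.5, 0.2, -1.4]
finger_gap: 18.0
gripper_force: 30.0
```

Call:
send_rows --pt "0 0 0.002 0 0 0 0.1" --pt "0 0 0.004 0 0 0 0.1" --pt "0 0 0.004 0 0 0 0.1" --pt "0 0 0.004 0 0 0 0.1"

```text
clock: 11.82
tool_pos: [533.5, 17.2, 148.5]
ee_rot: [1.0, 0.019, 0.0, -0.0]
ft_force: [0.0, -0.8, -1.1]
finger_gap: 18.2
gripper_force: 30.0
```

Call:
send_rows --pt "0 0 0.002 0 0 0 0.1" --pt "0 0 0.003 0 0 0 0.1" --pt "0 0 0.003 0 0 0 0.1" --pt "0 0 0.003 0 0 0 0.1"

```text
clock: 12.15
tool_pos: [533.5, 17.1, 147.7]
ee_rot: [1.0, 0.019, 0.0, -0.0]
ft_force: [-0.5, -0.1, 1.9]
finger_gap: 17.8
gripper_force: 30.0
```

```bash
python3 look.py look5 | grep -v -E "side"
```

```text
12.15 [533.5  17.1 147.7] [ 9.998e-01  1.860e-02  1.000e-04 -0.000e+00] [-0.5  -0.14  1.85]
yaw 2.12907471109034
wrist hook z -24 1115 fx,fy,fz pct [[5.4, 14.9, 24.4], [-10.1, 1.0, 13.1], [-21.6, -18.4, -14.2]]
wrist hook z -36 87 fx,fy,fz pct [[18.8, 24.2, 24.4], [-10.8, -0.3, 10.0], [-35.6, -31.3, -27.3]]
wrist hook z -55 200 fx,fy,fz pct [[24.2, 25.9, 27.7], [-10.5, -0.3, 9.2], [-47.4, -44.0, -40.4]]
wrist rail 4163 [-3.2000e-02  5.4733e+02] [[539.8, -77.2, 130.3], [547.4, -10.6, 133.2], [554.8, 77.0, 134.6]]
wrist yellow 181 [[544.1, 3.3, 118.1], [550.4, 48.6, 120.3], [552.8, 117.0, 124.7]]
scene hook z -24 78 fx,fy,fz pct [[5.8, 17.9, 28.4], [-9.2, 1.9, 13.4], [-23.7, -19.4, -16.4]]
scene hook z -36 19 fx,fy,fz pct [[24.9, 27.4, 28.7], [-7.5, 1.7, 8.8], [-35.0, -32.3, -27.9]]
scene hook z -55 30 fx,fy,fz pct [[20.1, 28.0, 30.6], [-9.3, -0.2, 11.9], [-51.3, -44.1, -41.8]]
scene rail 258 [-2.50000e-02  5.51163e+02] [[543.4, -77.4, 130.2], [551.4, -12.7, 132.1], [559.1, 77.2, 134.8]]
scene yellow 30 [[549.9, 31.2, 118.3], [552.1, 111.8, 120.7], [552.7, 129.2, 122.4]]
```

View pics/look5.png

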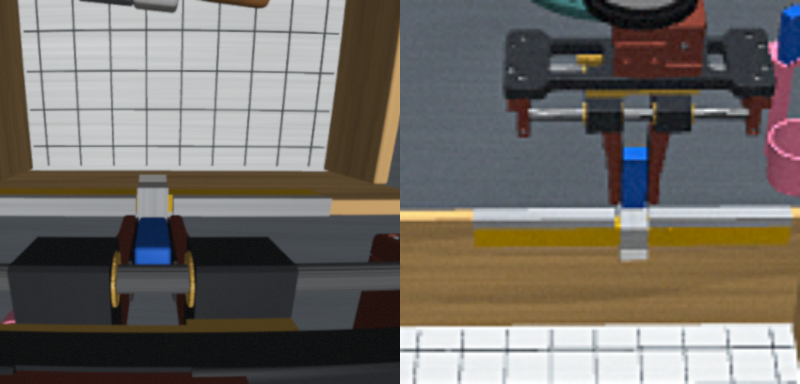

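The hook is down in the notch: bar at (152,205) with a sliver of yellow beside it, and floor contact about 9 mm below the rail-top contact. I ease the load, snug the strap slightly towards the rail, then open.

Call:
send_rows --pt "0.002 0 -0.001 0 0 0 0.1" --pt "0.004 0 -0.002 0 0 0 0.1" --pt "0.005 0 -0.002 0 0 0 0.1" --pt "0.005 0 -0.002 0 0 0 0.1"

```text
clock: 12.63
tool_pos: [535.0, 17.2, 148.1]
ee_rot: [1.0, 0.019, -0.0, -0.0]
ft_force: [-0.8, -0.0, -0.1]
finger_gap: 17.9
gripper_force: 30.0
```

Call:
send_rows --grip_force 5 --pt "0 0 0 0 0 0 0.1" --pt "0 0 0 0 0 0 0.1" --pt "0 0 0 0 0 0 0.22" --pt "0 0 0 0 0 0 0.26" --pt "0 0 0 0 0 0 0.34" --pt "0 0 0 0 0 0 0.42" --pt "0 0 0 0 0 0 0.5" --pt "0 0 0 0 0 0 0.5"

```text
clock: 13.3
tool_pos: [535.0, 17.2, 148.2]
ee_rot: [1.0, 0.019, -0.0, -0.0]
ft_force: [-1.0, -0.2, 0.0]
finger_gap: 43.1
gripper_force: 0.0
```

```bash
python3 look.py look6 | grep -E "^[0-9]|wrist"
```

```text
13.3 [535.   17.2 148.2] [ 0.9998  0.0186 -0.     -0.    ] [-1.03 -0.21  0.03]
wrist hook z -24 1154 fx,fy,fz pct [[4.5, 14.2, 24.2], [-10.2, 1.0, 13.1], [-22.1, -18.5, -14.1]]
wrist hook z -36 93 fx,fy,fz pct [[17.4, 24.4, 24.7], [-10.5, -0.3, 9.5], [-35.6, -30.7, -27.3]]
wrist hook z -55 205 fx,fy,fz pct [[24.3, 26.7, 28.6], [-10.5, -1.0, 9.2], [-47.0, -43.5, -40.5]]
wrist rail 4282 [-3.20000e-02  5.47581e+02] [[539.4, -76.9, 130.2], [547.6, -6.1, 133.5], [555.3, 76.9, 134.9]]
wrist yellow 208 [[545.2, 2.7, 118.2], [549.9, 61.8, 120.4], [552.8, 122.9, 125.2]]
```

View pics/look6.png

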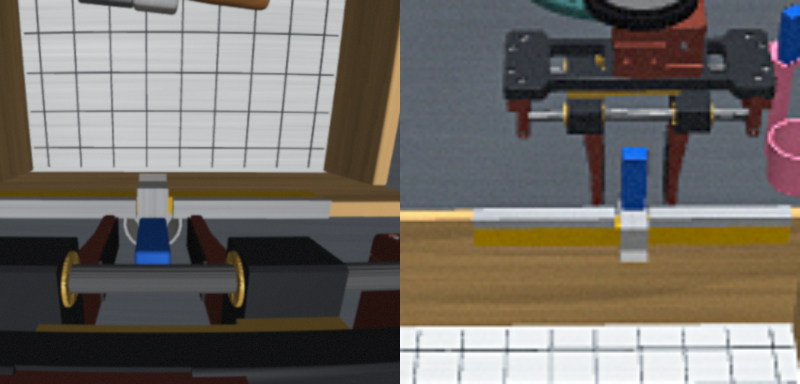

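The jaws are open (43 mm) on either side of the grip (152,240), and the dipper hangs in the notch by itself. I back straight up and check.

Call:
send_rows --pt "0 0 -0.02 0 0 0 0.5" --pt "0 0 -0.06 0 0 0 0.5" --pt "0 0 -0.12 0 0 0 0.5" --pt "0 0 -0.2 0 0 0 0.5" --pt "0 0 -0.3 0 0 0 0.5" --pt "0 0 -0.4 0 0 0 0.5" --pt "0 0 -0.4 0 0 0 0.5" --pt "0 0 -0.4 0 0 0 0.5"

```text
clock: 14.12
tool_pos: [536.3, 17.1, 270.4]
ee_rot: [1.0, 0.019, 0.002, 0.0]
ft_force: [-0.5, 0.1, -1.2]
finger_gap: 44.2
gripper_force: 0.0
```

```bash
python3 - <<'E'
from h import *
o=robot.observe();print(o['clock'],o['tool_pos'],o['ft_force'])
v=[cam(n)['color'] for n in ('wrist','side')]
s=cam('wrist');P=cloud(s);hsv=cv2.cvtColor(s['color'],cv2.COLOR_BGR2HSV)
b=(hsv[...,0]>100)&(hsv[...,0]<130)&(hsv[...,1]>120)&(np.hypot(P[...,0]-533,P[...,1]-17)<30)
print('grip',np.percentile(P[b],[3,50,97],axis=0).round(1).tolist())
g=(hsv[...,1]<60)&(np.hypot(P[...,0]-550,P[...,1]-17)<9)
print('bar',np.percentile(P[g],[3,50,97],axis=0).round(1).tolist())
cv2.imwrite('pics/end.png',np.hstack([v[0][:,100:500],cv2.resize(v[1][130:280,150:306],(400,384))]))
E
```

```text
14.1167 [536.32575155  17.1005335  270.44997389] [-0.48742394  0.10611927 -1.15939121]
grip [[526.4, 8.6, 141.4], [536.5, 16.8, 178.6], [540.1, 24.4, 180.4]]
bar [[548.6, 10.7, 129.3], [555.9, 17.3, 375.3], [558.0, 23.7, 380.1]]
```

View pics/end.png

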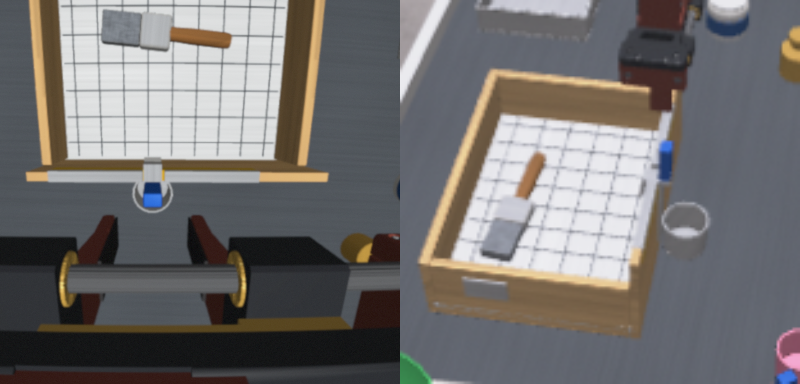

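The dipper hangs with its hook in the notch (left panel, 152,175) and its cup outside. Grip top is at about 180 mm, against 181 expected when fully home.

```bash
python3 -c "
from plant import robot
print(robot.job_done())"
```

```text
the job is handed in; nothing more can be done
None
```

The steel dipper hangs by its hook in the rail's notch, cup outside on the robot's side; I let go, backed clear and handed the job in at about 14 s, with the load on the rail about 7 N at the readings I took.

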